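# Point-and-check before an LC-MS run

## Robot

A 6-joint arm with a two-finger parallel gripper is mounted at the origin on the work surface. World frame = base frame: x ahead of the robot, y to its left, z up, the work surface at z = 0. Lengths are in mm, angles in rad, forces in N, time in s.
With the tool pointing down it reaches from about 300 to 875 mm from the base axis. Payload 6.4 kg.
Tool frame: the origin (TCP) lies midway between the tips of the shut fingers; the grasp point (between the pads) lies env.grip_depth behind it (env.grip_depth is the distance from the TCP to the grasp point, in mm); z points along the fingers, y is the line along which they close (so a half turn about z gives the same grasp; the last joint's range is limited). The gripper opens to 85 mm and grips with 20 to 120 N. Pads are 22 mm wide; open, the fingers measure 114 mm over their backs; the gripper's body (76 mm by 85 mm) begins 54 mm behind the grasp point. The pads swing forward as they close: fully open they stand 13 mm farther back than shut.
Start: joints at [-1.346, 0.181, 1.607, -0, 1.354, -0.206], TCP at [240.136, -522.471, 231.288] pointing down, gripper open.
Joint ranges: [-2.99, 2.99], [-0.89, 2.07], [0.3, 2.58], [-1.14, 4.28], [0, 2.63], [-3.12, 3.12]. Speed limits (rad/s): [2.57, 2.57, 3.01, 3.14, 3.14, 3.14].

## Interface

Orientations are given as a 3x3 rotation matrix whose columns are the frame's x, y, z axes.
In Python, from rig import env gives the robot as it stands.
- The arm moves only by the tool step_arm, never from a script. Its argument "increments" is a list of rows, each a list of 7 numbers: the shift along the world's x, y, z normalised to -1 to 1, where 1 is 75 mm, then the turn, a rotation vector about the world's x, y, z normalised to -1 to 1, where 1 is 1.5 rad, then the opening, from 0 (shut) to 1 (fully open). A call has 1 to 20 rows; each row shifts and turns the commanded pose from where the row before left it; what a row does not reach is not made up. A row lasts 1/10 s, in which the tool goes at most 50 mm and 8.59 degrees, less where a joint would pass 70% of its speed; a pose out of reach is approached as far as the arm can. A call with a number of a shift or a turn outside -1 to 1 is refused whole. A call with a gripper value outside its range is refused whole. The fingers move at their own pace and stop on an object; "newtons" is the grip in N (left out, the last holds). Time passes only in rows, so rows that do not move let the fingers close. It gives the time, the measured TCP pose, the force, the opening and the grip force at its end, in the units of the state.
- env.get_state(): the state, without advancing time (a new reading comes with each control period).
- env.camera(name): name is "side" or "top" or "wrist"; returns a dict with "pixels" (420x560x3 uint8, red, green, blue), "vertical_fov" (degrees; the focal length in pixels is half the picture's height over the tangent of half this angle, whatever the lens; pixels are square), "cx", "cy" (the principal point, pixels), "k1" (the pictures are not rectified: a ray, as slopes to the right and down, at radius r is drawn at 1 + k1 r^2 times it, then the intrinsics apply), "origin" and "attitude" of the camera in the world. Camera axes: x right, y up, looking along -z (the intrinsics and any distortion apply to the point x, -y, -z); pixel columns grow to the right and rows downward; lengths in mm; the calibration is good to about 2 mm. A picture is of the moment at which its call begins. There is no depth.
- env.job_done(): hands the job in; it is judged then, once.
The state is a dict: "time": time; "joints": joint angles; "qvel": joint speeds; "joint_torque": joint torques, N m; "tool_pos": TCP position; "eef_rot": TCP orientation; "wrist_force": force on the tool from outside, world axes, zero at the start; "torque": the same for the moment, N m; "opening": opening from 0.0 (shut) to 1.0 (fully open); "grasp_force": force on a finger pad.
Only numpy, scipy, OpenCV 4.12 (cv2) and the standard library are available. Lean on these libraries where they do the work, as an engineer would, in place of code of your own. Each camera call takes 0.05 s, during which the arm holds its last target. There are 200 camera calls.

## Task

Do the point-and-check before the sample run: point down at the red-capped vial in the green rack, with the fingertips about 2 cm above its cap, and stay there for two seconds; then point in the same way at the cap of the amber-brown bottle in the solvent tray, again for two seconds. After both, press the green start button on the control box all the way in, let it come back out and draw clear of it. Never touch the vials, the bottles, their rack and tray, the mouse or the carton, and leave the red stop button alone.

Things in the scene. Friction and masses are not known exactly. Their poses are not given: they have to be found in the camera images.
- rack: Fixed green plastic vial rack, 115 x 165 x 45 mm high, origin at the centre of its underside on the bench, z up; six square sockets in two rows of three, 50 mm apart both ways (centres at x +-25 mm and y -50, 0, +50 mm of its frame). Five vials stand in it, one socket is empty; which vial stands where varies.
- red_vial: Loose upright glass vial with a red cap 21 mm across, 22 mm diameter, 75 mm tall, standing in the rack; origin at the centre of its underside (5 mm above the bench), z up. This is the vial to point at.
- blue_vial: Loose upright glass vial with a blue cap 21 mm across, 22 mm diameter, 75 mm tall, standing in the rack; origin at the centre of its underside (5 mm above the bench), z up; only to be left alone.
- yellow_vial: Loose upright glass vial with a yellow cap 21 mm across, 22 mm diameter, 75 mm tall, standing in the rack; origin at the centre of its underside (5 mm above the bench), z up; only to be left alone.
- white_vial: Loose upright glass vial with a white cap 21 mm across, 22 mm diameter, 75 mm tall, standing in the rack; origin at the centre of its underside (5 mm above the bench), z up; only to be left alone.
- black_vial: Loose upright glass vial with a black cap 21 mm across, 22 mm diameter, 75 mm tall, standing in the rack; origin at the centre of its underside (5 mm above the bench), z up; only to be left alone.
- red_cap (a point): Centre of the top face of the red vial's cap, about 80 mm above the bench; the neighbouring caps are at the same height, 50 mm away.
- tray: Fixed white plastic solvent tray, 110 x 280 x 30 mm high, walls 4 mm, origin at the centre of its underside, z up; three bottles stand in it in a row along its y axis, 90 mm apart, in varying order.
- amber_bottle: Loose upright dark amber-brown bottle with a black cap, 70 mm diameter, 140 mm tall with its cap, paper label; origin at the centre of its underside (4 mm above the bench), z up. This is the bottle to point at.
- clear_bottle: Loose upright clear glass bottle with a blue cap, 70 mm diameter, 140 mm tall with its cap, paper label; origin at the centre of its underside (4 mm above the bench), z up; only to be left alone.
- green_bottle: Loose upright green bottle with a white cap, 70 mm diameter, 140 mm tall with its cap, paper label; origin at the centre of its underside (4 mm above the bench), z up; only to be left alone.
- amber_top (a point): Centre of the top face of the amber bottle's black cap, about 144 mm above the bench.
- pad: Fixed teal control box with a grey top, 90 x 150 x 60 mm high, origin at the centre of its underside, z up; its two push buttons stand on its top, 80 mm apart along its y axis; which of the two is where varies.
- start_base: Fixed black housing of the green start button, on top of the control box; origin at the centre of its underside, 60 mm above the bench.
- start_top (a point): Centre of the top face of the green start button, a round cap 30 mm across, about 82 mm above the bench when out and 10 mm proud of its 46 mm wide housing (4 mm when fully in); it moves straight down with the button.
- start (a joint): Travel of the green start button in m: 0 out, grows downwards, 0.006 fully in; springs back by itself; about 5 N to press it fully in.
- stop_base: Fixed black housing of the red stop button, on top of the control box; origin at the centre of its underside, 60 mm above the bench.
- stop (a joint): Travel of the red stop button in m: 0 out, 0.006 fully in. To be left alone.
- carton: Fixed open white carton at the left side, 160 x 120 x 100 mm high, origin at the centre of its underside, z up; to be left alone.
- mouse: Loose black computer mouse, 100 x 58 x 29 mm high, origin at the centre of its underside, z up; to be left alone.
Mind the look-alikes: they are no part of the job. Leave any purple look-alike of the red_vial alone.

How it is judged (in metres and radians):
On the way, in this order (a step that is already met when the one before it is completed fails the run):
1. the fingers point at the red-capped vial from just above its cap for 1.5 s (grasp point within 18 mm sideways of the cap's centre and 12 to 70 mm above it) (horizontal distance between the grasp point and red_cap below 0.018 m and z of the grasp point in the frame of red_cap between 0.012 and 0.07 m), for 1.5 s.
2. the fingers point at the amber bottle from just above its cap for 1.5 s (grasp point within 25 mm sideways of the cap's centre and 12 to 70 mm above it) (horizontal distance between the grasp point and amber_top below 0.025 m and z of the grasp point in the frame of amber_top between 0.012 and 0.07 m), for 1.5 s.
3. the green start button is pressed in by more than 4.5 mm by the fingers (value of joint start above 0.0045 m and contact force between the fingers and start_base above 0.5 N), for 0.05 s.
At the end, for the whole second after the job is handed in: Both buttons are out (within 1.5 mm), and every vial, every bottle and the mouse stands still within 10 mm of where it began (value of joint each of start, stop below 0.0015 m and distance of each of red_vial, blue_vial, yellow_vial, white_vial, black_vial, amber_bottle, clear_bottle, green_bottle, mouse from where it was at the start of the episode below 0.01 m and linear speed of each of red_vial, blue_vial, yellow_vial, white_vial, black_vial, amber_bottle, clear_bottle, green_bottle, mouse below 0.02 m/s); the robot touches nothing.
It fails at once if a vial or the vial rack is touched (over 0.5 N) (contact force between any of the fingers, the arm and red_vial above 0.5 N or contact force between any of the fingers, the arm and blue_vial above 0.5 N or contact force between any of the fingers, the arm and yellow_vial above 0.5 N or contact force between any of the fingers, the arm and white_vial above 0.5 N or contact force between any of the fingers, the arm and black_vial above 0.5 N or contact force between any of the fingers, the arm and rack above 0.5 N).
It fails at once if a bottle or the solvent tray is touched (over 0.5 N) (contact force between any of the fingers, the arm and amber_bottle above 0.5 N or contact force between any of the fingers, the arm and clear_bottle above 0.5 N or contact force between any of the fingers, the arm and green_bottle above 0.5 N or contact force between any of the fingers, the arm and tray above 0.5 N).
It fails at once if a vial, a bottle or the mouse is moved or lifted by more than 10 mm (distance of any of red_vial, blue_vial, yellow_vial, white_vial, black_vial, amber_bottle, clear_bottle, green_bottle, mouse from where it was at the start of the episode above 0.01 m).
It fails at once if the mouse or the carton is touched (over 0.5 N) (contact force between any of the fingers, the arm and mouse above 0.5 N or contact force between any of the fingers, the arm and carton above 0.5 N).
It fails at once if the red stop button is touched (over 0.5 N) or pressed by more than 1.5 mm (contact force between any of the fingers, the arm and stop_base above 0.5 N or value of joint stop above 0.0015 m).
It also fails if it takes over 59 s, if anything falls off the work surface, if the arm or the gripper's body presses on something with over 40 N, if the wrist force passes 120 N, or if a joint passes its speed limit or range.

## Working session

There is one attempt and no reset: what is moved stays moved. The work goes in short steps, Python scripts to look and compute and a tool call to move; the robot and the scene stay as the last step left them, time stands still between calls to the robot, and variables do not carry over. Pictures are saved under pics/ and viewed, at most 10 in all, crops included, and the job is handed in when it is done.

Besides the shell and the picture viewer there is one more tool, called in YAML: its name, and indented under it one key for each argument. step_arm: Moves the arm, as the interface text tells. Scaled input: -1 to 1 covers 75 mm each way for a shift and 1.5 rad each way for a turn. Its arguments: {"type":"object","properties":{"increments":{"type":"array"},"newtons":{"type":"number"}},"required":["increments"]}

```bash
mkdir -p pics; cat > h.py <<'E'
import numpy as np, cv2
from rig import env
def ray(c,u,v):
    f=210/np.tan(np.radians(c["vertical_fov"])/2)
    d=np.array([(u-c["cx"])/f,(v-c["cy"])/f]); p=d.copy()
    for _ in range(20): p=d/(1+c["k1"]*(p@p))
    w=np.array(c["attitude"])@np.array([p[0],-p[1],-1]); return np.array(c["origin"],float),w
def onz(c,u,v,z):
    o,w=ray(c,u,v); return o+w*(z-o[2])/w[2]
def tri(c1,p1,c2,p2):
    A=0;b=0
    for c,p in((c1,p1),(c2,p2)):
        o,w=ray(c,*p); w=w/np.linalg.norm(w); M=np.eye(3)-np.outer(w,w); A=A+M; b=b+M@o
    return np.linalg.solve(A,b)
def save(c,n): cv2.imwrite(f"pics/{n}.png",cv2.cvtColor(c["pixels"],cv2.COLOR_RGB2BGR))
E
python3 - <<'E'
from h import *
import pickle
for n in("top","side"):
    c=env.camera(n); save(c,n+"0"); pickle.dump(c,open(n+".pkl","wb")); print(n,c["origin"],c["vertical_fov"],c["k1"])
s=env.get_state(); print(env.grip_depth,s["time"],s["opening"],s["eef_rot"],s["wrist_force"])
E
```

```text
top [ 263.15505381  126.22386654 1298.94637687] 55.05577984479728 0.00635504434452197
side [ 225.67723693 -672.37764555  985.05627326] 46.34732526969924 -0.18061739095843807
18.700000000000003 0.1 0.9953645459486291 [[ 9.08656731e-01  4.17543743e-01 -4.08369889e-04]
 [ 4.17543859e-01 -9.08655494e-01  1.52259551e-03]
 [ 2.64682684e-04 -1.55402899e-03 -9.99998757e-01]] [-0.31243347 -0.54667574 -0.28314435]
```

View pics/top0.png

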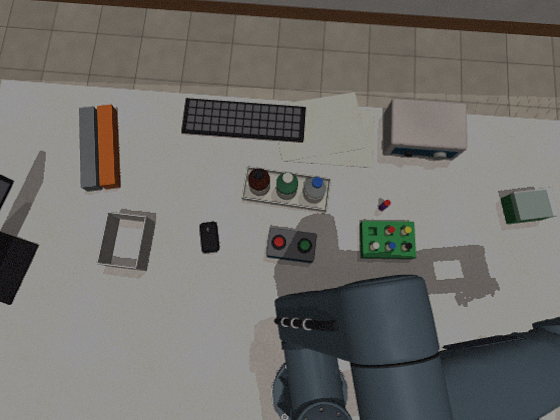

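View pics/side0.png

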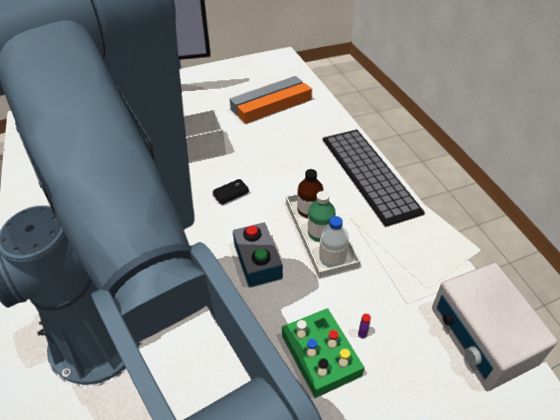

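The top view shows the rack around (388,240), tray (287,188), control box (292,244), mouse (209,237) and carton (127,241). These could be taken for the red vial:
- rack cap at top (390,230) / side (333,336)
- purple vial with a red cap outside the rack at top (384,204) / side (365,320)
- dark cap at top (407,247) / side (322,366)
- red stop button at top (279,242)

By the description I choose the rack cap at (390,230). I'll check it in a close crop.

```bash
cat > m.py <<'E'
from h import *
import pickle
t=pickle.load(open("top.pkl","rb"));s=pickle.load(open("side.pkl","rb"))
def blob(c,x0,y0,r,f,name):
    h=cv2.cvtColor(c["pixels"],cv2.COLOR_RGB2HSV).astype(int); p=c["pixels"].astype(int)
    m=f(h[...,0],h[...,1],h[...,2]); k=np.zeros_like(m); k[y0-r:y0+r+1,x0-r:x0+r+1]=1
    n,l,st,ce=cv2.connectedComponentsWithStats((m&k).astype(np.uint8))
    i=1+np.argmax(st[1:,4]); print(name,ce[i].round(1),st[i]); return ce[i]
red=lambda h,s,v:((h<8)|(h>172))&(s>130)&(v>90)
grn=lambda h,s,v:(h>45)&(h<85)&(s>90)&(v>40)
blk=lambda h,s,v:(v<45)
for nm,f,a,b,r,ra in(("red",red,(390,230),(333,336),7,8),("start",grn,(305,245),(262,256),9,11),("stop",red,(279,242),(252,232),9,11),("purple",red,(386,204),(365,318),8,8)):
    p=blob(t,*a,r,f,nm+" top"); q=blob(s,*b,ra,f,nm+" side")
    print(nm,tri(t,p,s,q).round(1), onz(t,*p,80).round(1),onz(s,*q,80).round(1))
A=cv2.resize(t["pixels"][155:265,235:425],None,fx=4,fy=4,interpolation=2)
B=cv2.resize(s["pixels"][160:400,230:390],None,fx=2.5,fy=2.5,interpolation=2)
cv2.imwrite("pics/cropt.png",A[...,::-1]);cv2.imwrite("pics/crops.png",B[...,::-1])
E
python3 m.py
```

```text
red top [391.1 229.2] [388 227   7   6  33]
red side [333.  334.6] [329 330   9  10  72]
red [ 503.4 -214.6   73.2] [ 501.3 -212.6   80. ] [ 502.2 -218.1   80. ]
start top [304.6 244.7] [300 240  10  10  75]
start side [260.6 254.1] [255 249  13  12 124]
start [434.   48.7  73.6] [432.8  49.1  80. ] [433.   43.6  80. ]
stop top [278.4 241.5] [274 237  10  10  68]
stop side [251.4 230.2] [246 226  12  10  98]
stop [437.7 129.3  74.8] [436.5 129.3  80. ] [436.9 124.7  80. ]
purple top [386.7 202.4] [384 200   6   6  29]
purple side [365.7 317.8] [362 314   9   9  62]
purple [ 588.7 -200.7   68. ] [ 584.9 -197.4   80. ] [ 584.7 -206.8   80. ]
```

View pics/cropt.png

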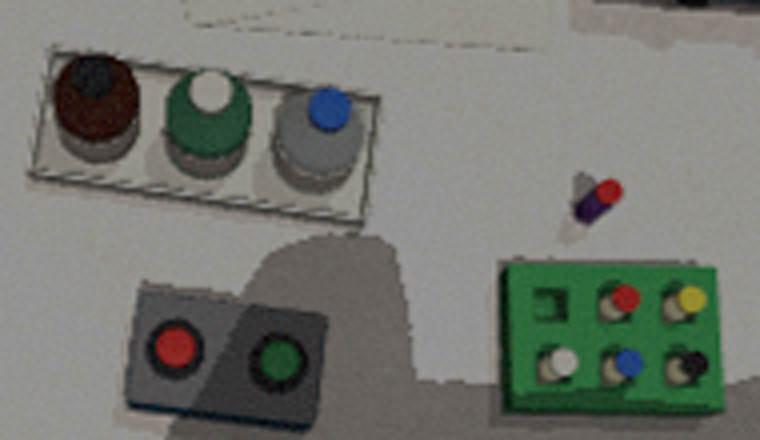

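View pics/crops.png

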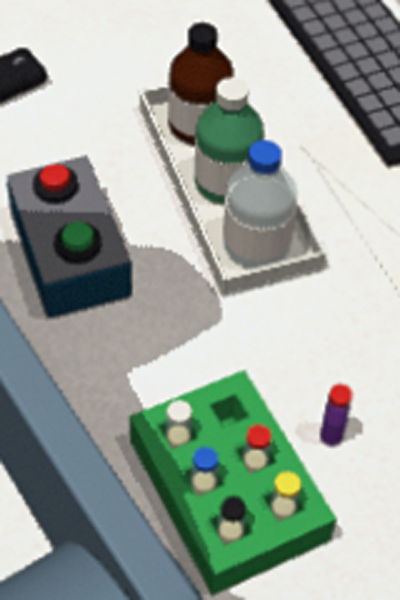

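The crops confirm the choices. The red cap is in the rack's upper middle socket (top 391,229). The amber bottle is at the left end of the tray, with its cap at top ≈(258.4,173.3) and side ≈(310.8,173). The purple vial stands outside the rack. I'll move towards the red vial at a safe height, shutting the fingers on the way.

step_arm:
  increments:
    - [0.35,0.41,0,0,0,0,0]
    - [0.35,0.41,0,0,0,0,0]
    - [0.35,0.41,0,0,0,0,0]
    - [0.35,0.41,0,0,0,0,0]
    - [0.35,0.41,0,0,0,0,0]
    - [0.35,0.41,0,0,0,0,0]
    - [0.35,0.41,0,0,0,0,0]
    - [0.35,0.41,0,0,0,0,0]
    - [0.35,0.41,0,0,0,0,0]
    - [0.35,0.41,0,0,0,0,0]
    - [0,0,0,0,0,0,0]
    - [0,0,0,0,0,0,0]

```text
time: 1.3
tool_pos: [502.7, -214.1, 230.8]
eef_rot: [[0.908, 0.42, -0.001], [0.42, -0.908, 0.0], [-0.001, -0.001, -1.0]]
wrist_force: [-0.2, -0.7, 0.1]
opening: -0.003
grasp_force: 0.0
```

```bash
cat >> m.py <<'E'
p=blob(t,258,173,8,lambda h,s,v:(v<60)&(s<110),"amb t"); q=blob(s,311,174,7,lambda h,s,v:(v<50),"amb s")
print("amber",tri(t,p,s,q).round(1),onz(t,*p,144).round(1),onz(s,310.8,173,144).round(1))
st=env.get_state();print(st["time"],st["tool_pos"],st["opening"],st["joints"])
c=env.camera("wrist");save(c,"w1");pickle.dump(c,open("w1.pkl","wb"));print(c["origin"])
E
python3 m.py|tail -5
```

```text
amb s [310.8 175.7] [306 170  12  12 115]
amber [631.9 208.1 128.4] [626.7 207.1 144. ] [629.  201.9 144. ]
1.3 [ 502.72171206 -214.06472939  230.78929503] -0.0028110194382634924 [-6.19657901e-01  1.18334702e-01  1.67894048e+00 -3.41696927e-04
  1.34532711e+00  5.17961008e-01]
[ 572.19162729 -182.06337567  373.70335655]
```

View pics/w1.png

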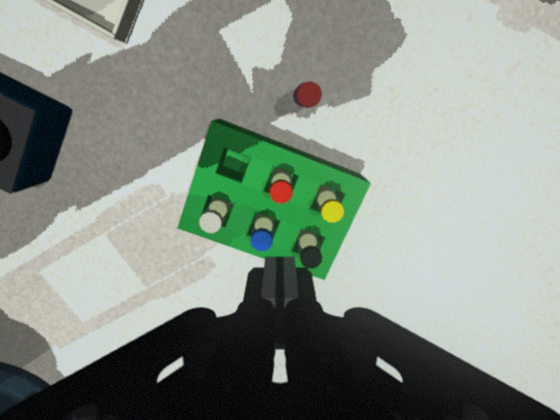

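The wrist view shows the red cap at (281,192) in the rack's upper middle socket, and the empty socket at (235,163). I'll refine the position from this view together with the top view.

```bash
cat > r.py <<'E'
import sys,io,contextlib
with contextlib.redirect_stdout(io.StringIO()):
    from h import *; import pickle
t=pickle.load(open("top.pkl","rb"));w=pickle.load(open("w1.pkl","rb"))
h=cv2.cvtColor(w["pixels"],cv2.COLOR_RGB2HSV).astype(int)
m=(((h[...,0]<8)|(h[...,0]>172))&(h[...,1]>130)); m[:170]=0;m[215:]=0
y,x=np.nonzero(m&(h[...,2]>120)); p=(x.mean(),y.mean()); print(p,onz(w,*p,80),tri(t,(391.1,229.2),w,p))
E
python3 r.py
```

```text
(np.float64(280.57824933687004), np.float64(191.51989389920425)) [ 502.89510118 -215.11003093   80.        ] [ 502.07903046 -214.83625896   75.05760348]
```

step_arm:
  increments:
    - [0,0,-0.29,0,0,0,0]
    - [0,0,-0.29,0,0,0,0]
    - [0,0,-0.29,0,0,0,0]
    - [0,0,-0.29,0,0,0,0]
    - [0,0,-0.29,0,0,0,0]
    - [0,0,-0.29,0,0,0,0]
    - [0,0,0,0,0,0,0]
    - [0,0,0,0,0,0,0]
    - [0,0,0,0,0,0,0]
    - [0,0,0,0,0,0,0]
    - [0,0,0,0,0,0,0]
    - [0,0,0,0,0,0,0]
    - [0,0,0,0,0,0,0]
    - [0,0,0,0,0,0,0]
    - [0,0,0,0,0,0,0]
    - [0,0,0,0,0,0,0]
    - [0,0,0,0,0,0,0]
    - [0,0,0,0,0,0,0]
    - [0,0,0,0,0,0,0]
    - [0,0,0,0,0,0,0]

```text
time: 3.35
tool_pos: [502.6, -215.0, 100.8]
eef_rot: [[0.909, 0.418, -0.0], [0.418, -0.909, -0.0], [-0.0, -0.0, -1.0]]
wrist_force: [-0.5, 0.3, 0.4]
opening: -0.0
grasp_force: 0.0
```

```bash
python3 - <<'E'
from h import *
c=env.camera("side");a=cv2.resize(c["pixels"][240:400,240:400],None,fx=3,fy=3)
cv2.imwrite("pics/s2.png",a[...,::-1])
E
```

```text
(no output)
```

View pics/s2.png

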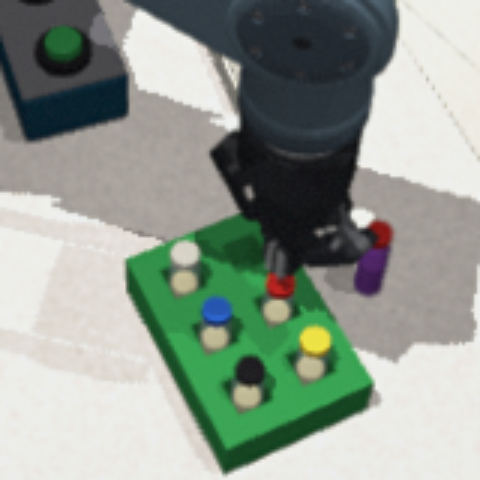

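The crop (480x480, 3x enlarged) shows the fingertips just above the red cap at (281,283), touching nothing. I'll finish the hold, rise, and cross to the amber bottle high up.

step_arm:
  increments:
    - [0,0,0,0,0,0,0]
    - [0,0,0,0,0,0,0]
    - [0,0,0,0,0,0,0]
    - [0,0,0,0,0,0,0]
    - [0,0,0,0,0,0,0]
    - [0,0,0,0,0,0,0]
    - [0,0,0,0,0,0,0]
    - [0,0,0,0,0,0,0]
    - [0,0,0,0,0,0,0]
    - [0,0,0,0,0,0,0]
    - [0,0,0.4,0,0,0,0]
    - [0,0,0.4,0,0,0,0]
    - [0,0,0.4,0,0,0,0]
    - [0,0,0.4,0,0,0,0]
    - [0,0,0.4,0,0,0,0]
    - [0,0,0,0,0,0,0]

```text
time: 5.0
tool_pos: [504.8, -216.4, 256.0]
eef_rot: [[0.909, 0.418, 0.007], [0.418, -0.909, -0.005], [0.004, 0.008, -1.0]]
wrist_force: [0.3, -0.3, -0.2]
opening: 0.002
grasp_force: 0.0
```

step_arm:
  increments:
    - [0.14,0.45,0,0,0,0,0]
    - [0.14,0.45,0,0,0,0,0]
    - [0.14,0.45,0,0,0,0,0]
    - [0.14,0.45,0,0,0,0,0]
    - [0.14,0.45,0,0,0,0,0]
    - [0.14,0.45,0,0,0,0,0]
    - [0.14,0.45,0,0,0,0,0]
    - [0.14,0.45,0,0,0,0,0]
    - [0.14,0.45,0,0,0,0,0]
    - [0.14,0.45,0,0,0,0,0]
    - [0.14,0.45,0,0,0,0,0]
    - [0.14,0.45,0,0,0,0,0]
    - [0,0,0,0,0,0,0]
    - [0,0,0,0,0,0,0]

```text
time: 6.4
tool_pos: [628.1, 190.6, 249.4]
eef_rot: [[0.908, 0.419, -0.002], [0.419, -0.908, -0.001], [-0.002, -0.0, -1.0]]
wrist_force: [-0.1, -0.5, -0.4]
opening: 0.001
grasp_force: 0.0
```

```bash
python3 - <<'E'
from h import *
import pickle
c=env.camera("wrist");save(c,"w3");pickle.dump(c,open("w3.pkl","wb"));print(c["origin"],env.get_state()["joints"])
E
```

```text
[697.67602329 222.63596904 392.25681703] [ 1.12997263e-01  3.46126521e-01  1.36573995e+00 -4.83569899e-04
  1.43141795e+00  1.25266402e+00]
```

View pics/w3.png

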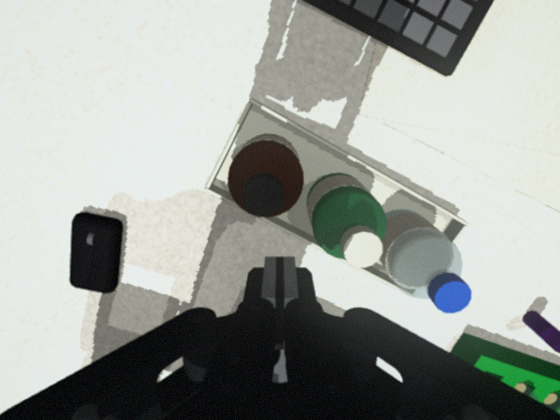

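The wrist view shows the amber bottle at (265,177) with its black cap at about (264,193), next to the green bottle with its white cap at (363,246).

```bash
python3 - <<'E'
from h import *
import pickle
t=pickle.load(open("top.pkl","rb"));w=pickle.load(open("w3.pkl","rb"));s=pickle.load(open("side.pkl","rb"))
im=w["pixels"].astype(int)[165:225,235:300]; m=((im[...,0]-im[...,2])<14)&(im.max(2)<75)
n,l,st,ce=cv2.connectedComponentsWithStats(m.astype(np.uint8)); i=1+np.argmax(st[1:,4]); p=ce[i]+[235,165]
print(p,st[i],im[27,29],im[5,20]); 
for z in(140,144):print(onz(w,*p,z))
print(onz(t,258.4,173.3,144),tri(t,(258.4,173.3),w,p),tri(s,(310.8,173),w,p))
E
```

```text
[262.37483617 194.71100917] [   5    7   45   46 1526] [23 28 25] [44 28 23]
[629.79616579 205.63154953 140.        ]
[630.87252691 205.90118616 144.        ]
[627.84730099 204.48572739 144.        ] [629.48638541 205.19429779 138.55856592] [630.30337465 205.50214544 140.79474574]
```

step_arm:
  increments:
    - [0.03,0.2,0,0,0,0,0]
    - [0,0,-0.28,0,0,0,0]
    - [0,0,-0.28,0,0,0,0]
    - [0,0,-0.28,0,0,0,0]
    - [0,0,-0.28,0,0,0,0]
    - [0,0,0,0,0,0,0]
    - [0,0,0,0,0,0,0]
    - [0,0,0,0,0,0,0]
    - [0,0,0,0,0,0,0]
    - [0,0,0,0,0,0,0]
    - [0,0,0,0,0,0,0]
    - [0,0,0,0,0,0,0]
    - [0,0,0,0,0,0,0]
    - [0,0,0,0,0,0,0]
    - [0,0,0,0,0,0,0]

```text
time: 7.95
tool_pos: [630.9, 205.0, 166.7]
eef_rot: [[0.909, 0.418, -0.0], [0.418, -0.909, 0.0], [-0.0, -0.0, -1.0]]
wrist_force: [-0.4, -0.4, -0.6]
opening: -0.0
grasp_force: 0.0
```

```bash
python3 - <<'E'
from h import *
c=env.camera("side");a=cv2.resize(c["pixels"][100:280,220:400],None,fx=3,fy=3)
cv2.imwrite("pics/s4.png",a[...,::-1])
E
```

```text
(no output)
```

View pics/s4.png

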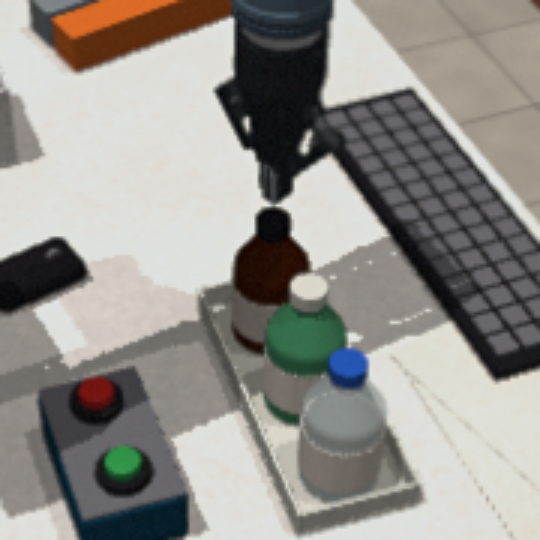

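The crop shows the fingertips about 2 cm above the amber bottle's cap at (273,215), with nothing touched. I'll finish the hold, rise, and go above the green start button.

step_arm:
  increments:
    - [0,0,0,0,0,0,0]
    - [0,0,0,0,0,0,0]
    - [0,0,0,0,0,0,0]
    - [0,0,0,0,0,0,0]
    - [0,0,0,0,0,0,0]
    - [0,0,0,0,0,0,0]
    - [0,0,0,0,0,0,0]
    - [0,0,0,0,0,0,0]
    - [0,0,0,0,0,0,0]
    - [0,0,0,0,0,0,0]
    - [0,0,0,0,0,0,0]
    - [0,0,0,0,0,0,0]
    - [0,0,0,0,0,0,0]
    - [0,0,0,0,0,0,0]
    - [0,0,0.2,0,0,0,0]
    - [0,0,0.2,0,0,0,0]
    - [0,0,0.2,0,0,0,0]
    - [0,0,0.2,0,0,0,0]
    - [0,0,0.2,0,0,0,0]
    - [0,0,0,0,0,0,0]

```text
time: 10.0
tool_pos: [632.5, 205.3, 245.8]
eef_rot: [[0.909, 0.418, 0.006], [0.418, -0.909, 0.001], [0.006, 0.002, -1.0]]
wrist_force: [-1.4, 0.5, -0.2]
opening: -0.003
grasp_force: 0.0
```

step_arm:
  increments:
    - [-0.37,-0.3,0,0,0,0,0]
    - [-0.37,-0.3,0,0,0,0,0]
    - [-0.37,-0.3,0,0,0,0,0]
    - [-0.37,-0.3,0,0,0,0,0]
    - [-0.37,-0.3,0,0,0,0,0]
    - [-0.37,-0.3,0,0,0,0,0]
    - [-0.37,-0.3,0,0,0,0,0]
    - [0,0,0,0,0,0,0]
    - [0,0,0,0,0,0,0]
    - [0,0,0,0,0,0,0]

```text
time: 11.0
tool_pos: [437.3, 47.8, 242.0]
eef_rot: [[0.909, 0.418, 0.001], [0.418, -0.909, 0.0], [0.001, 0.0, -1.0]]
wrist_force: [-0.0, -0.6, 0.1]
opening: -0.004
grasp_force: 0.0
```

```bash
python3 - <<'E'
from h import *
import pickle
c=env.camera("wrist");save(c,"w5")
h=cv2.cvtColor(c["pixels"],cv2.COLOR_RGB2HSV).astype(int)
m=(h[...,0]>45)&(h[...,0]<85)&(h[...,1]>100)&(h[...,2]>50)
n,l,st,ce=cv2.connectedComponentsWithStats(m.astype(np.uint8))
t=pickle.load(open("top.pkl","rb"))
for i in range(1,n):
    if st[i,4]>150: print(ce[i],st[i],onz(c,*ce[i],82),tri(t,(304.6,244.7),c,ce[i]))
print(env.get_state()["tool_pos"],env.get_state()["joints"])
E
```

```text
[499.49719131 238.14552199] [ 425  172  135  140 9435] [ 481.51227847 -165.06178836   82.        ] [451.2469311   48.56581118 319.80305262]
[277.95375 191.88375] [263 176  31  33 800] [434.28123557  47.75123438  82.        ] [433.26455895  48.09859825  78.03358405]
[437.32974233  47.92658152 241.86492344] [-1.62091248e-01 -1.45197801e-01  1.91643128e+00  2.42171512e-04
  1.37008203e+00  9.77321671e-01]
```

View pics/w5.png

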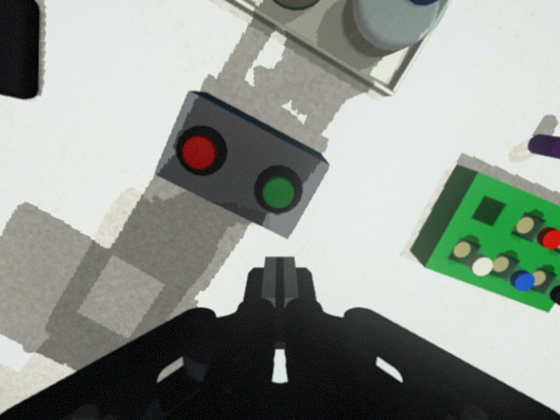

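The wrist view shows the green start button at (278,192) and the red stop button at (201,153). The two views put the start button at about (434, 48), with its top near z 80. I'll go down to about 10 mm above it.

step_arm:
  increments:
    - [-0.05,0,0,0,0,0,0]
    - [0,0,-0.4,0,0,0,0]
    - [0,0,-0.4,0,0,0,0]
    - [0,0,-0.4,0,0,0,0]
    - [0,0,-0.4,0,0,0,0]
    - [0,0,-0.4,0,0,0,0]
    - [0,0,0,0,0,0,0]
    - [0,0,0,0,0,0,0]
    - [0,0,0,0,0,0,0]
    - [0,0,0,0,0,0,0]

```text
time: 12.05
tool_pos: [434.3, 47.4, 93.5]
eef_rot: [[0.909, 0.418, 0.003], [0.418, -0.909, -0.001], [0.003, 0.002, -1.0]]
wrist_force: [-0.6, -0.6, -0.8]
opening: 0.001
grasp_force: 0.0
```

step_arm:
  increments:
    - [0,0,-0.04,0,0,0,0]
    - [0,0,-0.04,0,0,0,0]
    - [0,0,-0.04,0,0,0,0]
    - [0,0,-0.04,0,0,0,0]
    - [0,0,-0.02,0,0,0,0]
    - [0,0,0,0,0,0,0]
    - [0,0,0,0,0,0,0]
    - [0,0,0,0,0,0,0]

```text
time: 12.85
tool_pos: [433.0, 47.5, 78.4]
eef_rot: [[0.909, 0.418, 0.0], [0.418, -0.909, -0.0], [0.0, 0.0, -1.0]]
wrist_force: [0.2, -0.6, 2.6]
opening: -0.001
grasp_force: 1.7
```

Contact at 2.6 N. I'll press on until the force rises sharply at the stop.

step_arm:
  increments:
    - [0,0,-0.02,0,0,0,0]
    - [0,0,-0.02,0,0,0,0]
    - [0,0,-0.01,0,0,0,0]
    - [0,0,0,0,0,0,0]
    - [0,0,0,0,0,0,0]
    - [0,0,0,0,0,0,0]

```text
time: 13.45
tool_pos: [433.1, 47.5, 75.8]
eef_rot: [[0.908, 0.418, -0.0], [0.418, -0.908, -0.0], [-0.0, 0.0, -1.0]]
wrist_force: [-7.1, -0.2, 19.1]
opening: -0.001
grasp_force: 9.7
```

The force of 19 N is well above the 5 N spring, so the button is fully in. Now I'll draw clear.

step_arm:
  increments:
    - [0,0,0,0,0,0,0]
    - [0,0,0.1,0,0,0,0]
    - [0,0,0.2,0,0,0,0]
    - [0,0,0.4,0,0,0,0]
    - [0,0,0.4,0,0,0,0]
    - [0,0,0.4,0,0,0,0]
    - [0,0,0.3,0,0,0,0]
    - [0,0,0,0,0,0,0]
    - [0,0,0,0,0,0,0]
    - [0,0,0,0,0,0,0]
    - [0,0,0,0,0,0,0]

```text
time: 14.55
tool_pos: [432.0, 47.7, 208.0]
eef_rot: [[0.909, 0.418, -0.003], [0.418, -0.909, 0.0], [-0.002, -0.002, -1.0]]
wrist_force: [0.1, 0.0, -1.1]
opening: -0.001
grasp_force: 0.0
```

```bash
python3 -c "
from rig import env
s=env.get_state();print(s['tool_pos'],s['wrist_force'],max(abs(s['qvel'])));print(env.job_done())"
```

```text
[431.95358517  47.66025194 208.0156614 ] [ 0.12144568  0.02566421 -1.07829602] 0.005923804328486628
the job is handed in; nothing more can be done
None
```

I pointed at the red vial and then the amber bottle for about two seconds each, pressed the green start button fully in (19 N), drew clear, and handed the job in at about 14.6 s; no verdict came back, and I took no picture after the press to check that the button came back out.

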